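# Run a plaster rosette tile along the fence into the corner and cam it tight

### The job

Get the rectangular plaster rosette tile ready for carving, without lifting it from the carving board: push it square against the back fence, slide it along the fence into the corner until it also meets the side stop, then swing the cam lever round as far as it goes so that the cam holds the tile tight in the corner. Leave the other things on and around the board where they are.

Things in the scene. Friction and masses are not known exactly. Their poses are not given: they have to be found in the camera images.
- carving_board: wooden carving board, fixed to the table, 18 mm thick. Origin on the table top; it covers x -115..95 and y -165..175 mm in its own frame; at yaw 0, +x points away from the robot and +y to the robot's left. A back fence and, at its left end, a side stop stand on it, both 14 mm high (z 18..32 mm above the table)
- back_fence (a point): middle of the back fence's working face, which looks towards the robot, at the height of the board's upper face: (60, -27, 18) mm in the board's frame. The face is the board's plane x = +60 mm, from y = -147 to +92 mm (an 8 mm dust gap before the side stop); the strip is 24 mm deep
- fence_corner (a point): the corner where the working faces of back fence and side stop would meet, on the board's upper face: (60, 100, 18) mm in the board's frame, axes as the board's. The side stop's working face is the board's plane y = +100 mm, from x = 0 to 84 mm; the strip is 22 mm wide. The seated tile's origin lies at (-25, -35, 0) mm from this corner
- rosette_tile: the cast plaster tile to clamp: rectangular, 50 (its x) x 70 (its y) x 16 mm thick, about 65 g, raised border, low rosette. Origin at the centre of its underside, z up. It starts loose on the right part of the board, 15 mm or more from the fence, turned up to 0.32 rad from the board's axes; its long side (y) goes along the back fence
- cam_lever (a joint): angle (rad) of the wooden cam lever on its vertical screw: 0 = fully open, handle towards the robot and a little left (direction 160 degrees in the board's frame, from +x to +y); grows anticlockwise seen from above to 1.75 at its stop, handle to the right (260 degrees). Stays where left; 1 N at the handle's end moves it, more once the cam bears. The cam meets a seated tile from about 1.3 on
- cam_pivot (a point): the lever's turning axis, at (-10.4, 65) mm in the board's frame; the point is at half height of the lever, which is 14 mm thick (z 20..34 mm above the table). The cam round it is an eccentric disc 32 mm across; open (angle under 0.4) it leaves over 3 mm beside a seated tile, at the stop it presses the tile against the back fence with several newtons
- handle_end (a point): centre of the handle's round end (17 mm across), 78 mm from the pivot, at half height; the handle's shank is 12 mm wide
- round_medallion: round plaster medallion, 64 mm across, 13 mm high, lying on the table behind the board; to be left alone. Origin at the centre of its underside
- register_key: conical plaster register key, 30 mm across, 23 mm high, standing on the board to the left of the side stop; to be left alone. Origin at the centre of its underside
- pencil: red pencil, 160 mm long, lying on the table in front of the board; to be left alone. Origin under its middle
- loop_tool: loop tool, 183 mm long, 13 mm high, lying on the table to the right of the board; to be left alone. Origin under its middle
- flat_brush: flat brush, 212 mm long, 14 mm high, lying on the table behind the board; to be left alone. Origin under its middle
- mug: white mug, 89 mm high, standing on the table to the left of the board, near the robot; to be left alone. Origin at the centre of its underside
Mind the look-alikes: they are no part of the job. What is shaped like the rosette_tile but blue or orange is not meant.

How it is judged:
By the outcome, as a careful person would: the job done as asked, in the order asked, and still so for the second after the job is handed in, with the robot touching nothing.
It also fails if it takes over 58 s, if anything falls off the work surface, if the arm or the gripper's body presses on something with over 40 N, if the wrist force passes 120 N, or if a joint passes its speed limit or range.

### The arm

A 7-joint arm with a two-finger parallel gripper is mounted at the origin on a cart in front of the work surface, level with it; the furniture and walls round the work are solid. World frame = base frame: x ahead of the robot, y to its left, z up, the work surface at z = 0. Lengths are in m, angles in rad, forces in N, time in s.
With the tool pointing down it reaches from about 0.4 to 0.85 m from the base axis. Payload 4.5 kg.
Tool frame: the origin (TCP) lies midway between the tips of the shut fingers; the grasp point (between the pads) lies 19 mm behind it (grasp_offset is the y of the grasp point in the tool frame, in m); y points along the fingers, x is the direction in which the jaws open and shut, and the axes are right-handed (so a half turn about y gives the same grasp; the last joint's range is limited). The gripper opens to 85 mm and grips with 20 to 120 N. Pads are 22 mm wide; open, the fingers measure 114 mm over their backs; the gripper's body (76 mm by 85 mm) begins 54 mm behind the grasp point. The pads swing forward as they close: fully open they stand 13 mm farther back than shut.
Start: joints at [-1.122, 0.689, -0.195, 1.565, 0.157, 0.902, -0.215], TCP at [0.252, 0.572, 0.231] pointing down, gripper open.
Joint ranges: [-3.01, 3.01], [-0.46, 2.08], [-1.47, 1.51], [0.13, 2.56], [-1, 4.14], [0.04, 2.09], [-2.66, 2.66]. Speed limits (rad/s): [2.57, 2.57, 3.14, 3.14, 3.14, 3.14, 3.14].

### API

Orientations are given as a 3x3 rotation matrix whose columns are the frame's x, y, z axes.
In Python, from rig import state, snapshot, calibration, close_job, look_for, regions_of, grasp_offset gives the robot as it stands.
- The arm moves only by the tool carry_out, never from a script. Its argument "steps" is a list that holds one entry, the list of rows, each a list of 7 numbers: the shift along the world's x, y, z in mm, then the turn, a rotation vector about the world's x, y, z in degrees, then the closure in counts, from 0 (fully open) to 255 (shut). A call has 1 to 20 rows; each row shifts and turns the commanded pose from where the row before left it; what a row does not reach is not made up. A row lasts 1/10 s, in which the tool goes at most 50 mm and 8.59 degrees, less where a joint would pass 70% of its speed; a pose out of reach is approached as far as the arm can. A call is refused whole if a number of a shift passes 50 or a number of a turn 8.59, either way. A call with a gripper value outside its range is refused whole. The fingers move at their own pace and stop on an object; "force" is the grip in N (left out, the last holds). Time passes only in rows, so rows that do not move let the fingers close. It gives the time, the measured TCP pose, the force and the opening at its end, in the units of the state.
- state(): the state, without advancing time (a new reading comes with each control period).
- snapshot(name): name is "scene" or "top" or "wrist"; returns the picture (400x640x3 uint8, red, green, blue); there is no depth.
- calibration(name): a dict with "fx", "fy", "cx", "cy" (pixels), "k1" (the pictures are not rectified: a ray, as slopes to the right and down, at radius r is drawn at 1 + k1 r^2 times it, then the intrinsics apply), "R" (3x3) and "t" (3): a world point X has camera coordinates R X + t. Camera axes: x right, y down, z forward; pixel columns grow to the right and rows downward; lengths in m; the calibration is good to about 2 mm. A picture is of the moment at which its call begins: read the wrist's pose just before it. calibration takes no time and is no camera call; for the wrist camera it gives the pose at the moment of the call.
- close_job(): hands the job in, once; it reports no verdict.
Trained networks look in the newest picture that a camera, given by its name, has taken for a name from the list of things; names that differ only in an ending like _2 or _b are one class to them, and where a whole thing is asked for, a point or a joint stands for the part that bears it (a point fixed in the world has none). Each returns a list of dicts, best first, with "p" (0 to 1); they miss things now and then, are a little off and sometimes report something else, mostly with a low value. They report only what shows in the picture. A call takes as long as a camera call. They do not tell look-alikes from the thing itself.
- look_for(query, camera): "location" ([x, y, z] in m, in world coordinates, good to about 4 mm: the middle of the surface that is visible of it).
- regions_of(query, camera): "region" (400x640 bool, what is visible of it).
The state is a dict: "t": time; "joint_pos": joint angles; "joint_vel": joint speeds; "joint_torque": joint torques, N m; "tool_pos": TCP position; "eef_rot": TCP orientation; "contact_force": force on the tool from outside, world axes, zero at the start; "ft_torque": the same for the moment, N m; "gripper_width": finger opening in m.
Only numpy, scipy, OpenCV 4.12 (cv2) and the standard library are available. Lean on these libraries where they do the work, as an engineer would, in place of code of your own. Each camera call takes 0.05 s, during which the arm holds its last target.

## Working session

There is one attempt and no reset: what is moved stays moved. The work goes in short steps, Python scripts to look and compute and a tool call to move; the robot and the scene stay as the last step left them, time stands still between calls to the robot, and variables do not carry over. Pictures are saved under pics/ and viewed, and the job is handed in when it is done.

Besides the shell and the picture viewer there is one more tool, called after "Emit:" as name(argument=value, ...) on one line, values as JSON. carry_out: Moves the arm, as the interface text tells. Its arguments: {"type":"object","properties":{"steps":{"type":"array"},"force":{"type":"number"}},"required":["steps"]}

```bash
ls; mkdir -p pics
python3 - <<'E'
from rig import *
import cv2,numpy as np
for n in ("top","scene","wrist"):
    im=snapshot(n); cv2.imwrite(f"pics/{n}0.png",im[:,:,::-1])
    c=calibration(n); print(n,{k:np.round(v,4).tolist() for k,v in c.items()})
    if n!="wrist":
        for q in ("rosette_tile","carving_board","cam_lever","handle_end"):
            for d in look_for(q,n)[:4]: print(q,np.round(d["location"],3),round(d["p"],2))
s=state();print(s["t"],s["tool_pos"],np.round(s["eef_rot"],3),s["gripper_width"],grasp_offset, s["contact_force"])
E
```

```text
pics
top {'fx': 370.7913, 'fy': 370.7913, 'cx': 318.1187, 'cy': 209.7731, 'k1': -0.0839, 'R': [[0.0041, -1.0, -0.0021], [-0.9903, -0.0037, -0.1387], [0.1387, 0.0027, -0.9903]], 't': [0.0189, 0.5878, 1.1973]}
rosette_tile [0.609 0.031 0.018] 0.7
rosette_tile [ 0.604 -0.2    0.007] 0.7
rosette_tile [ 0.562 -0.314  0.013] 0.55
rosette_tile [ 0.451 -0.224  0.016] 0.54
carving_board [0.608 0.032 0.02 ] 0.65
cam_lever [0.587 0.086 0.036] 0.65
handle_end [0.587 0.089 0.035] 0.46
scene {'fx': 398.5098, 'fy': 398.5098, 'cx': 315.8288, 'cy': 203.6363, 'k1': -0.0738, 'R': [[0.8805, -0.474, -0.0114], [-0.3164, -0.5693, -0.7588], [0.3531, 0.6717, -0.6512]], 't': [-0.5014, 0.2473, 0.894]}
rosette_tile [ 0.595 -0.059  0.031] 0.93
rosette_tile [ 0.556 -0.318  0.018] 0.84
rosette_tile [ 0.447 -0.239  0.013] 0.75
carving_board [0.601 0.004 0.016] 0.57
carving_board [0.659 0.165 0.027] 0.21
cam_lever [0.578 0.084 0.036] 0.69
handle_end [0.58  0.089 0.034] 0.5
wrist {'fx': 297.6184, 'fy': 297.6184, 'cx': 314.523, 'cy': 201.132, 'k1': -0.0088, 'R': [[0.4022, 0.9156, -0.0001], [0.8844, -0.3884, 0.2588], [0.2369, -0.1041, -0.9659]], 't': [-0.6248, -0.0352, 0.3768]}
0.55 [0.25185129 0.57202501 0.23133149] [[ 0.403  0.    -0.915]
 [ 0.915  0.     0.403]
 [ 0.    -1.     0.   ]] 0.08535706682541686 -0.0187 [ 0.25563915  0.16783969 -0.4607912 ]
```

View pics/top0.png

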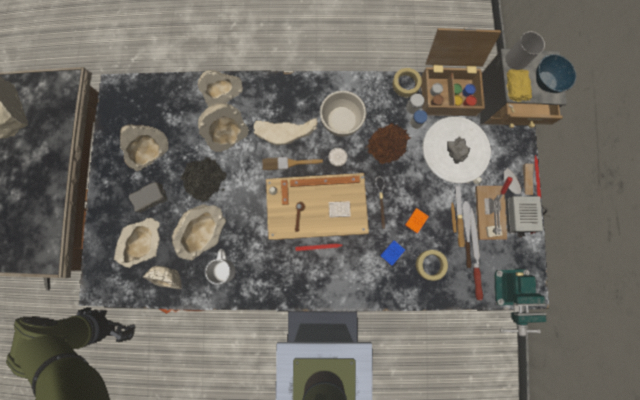

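View pics/scene0.png

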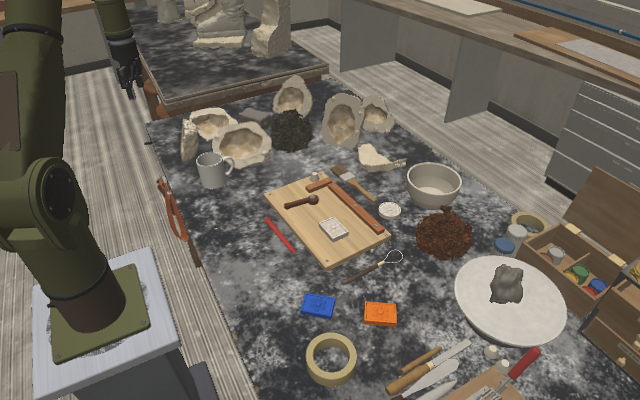

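The white rosette tile is on the board at top-view (340,209). The look-alikes are blue at (393,253) and orange at (417,220), both off the board, so they are not meant. The lever runs from (301,206) to (297,228). I'll enlarge the view and fit the poses.

```bash
cat > h.py <<'E'
from rig import *
import cv2,numpy as np
from scipy.optimize import least_squares
def proj(c,P):
    P=np.atleast_2d(P); X=P@np.array(c["R"]).T+np.array(c["t"]); a=X[:,:2]/X[:,2:]
    r2=(a**2).sum(1,keepdims=True); a=a*(1+c["k1"]*r2)
    return a*[c["fx"],c["fy"]]+[c["cx"],c["cy"]]
def unproj(c,uv,z):
    uv=np.atleast_2d(uv).astype(float); d=(uv-[c["cx"],c["cy"]])/[c["fx"],c["fy"]]
    a=d.copy()
    for _ in range(20): a=d/(1+c["k1"]*(a**2).sum(1,keepdims=True))
    R=np.array(c["R"]);t=np.array(c["t"]); C=-R.T@t
    w=np.c_[a,np.ones(len(a))]@R
    return C+w*((z-C[2])/w[:,2])[:,None]
def b2w(b,P):
    P=np.atleast_2d(P).astype(float); co,s=np.cos(b[2]),np.sin(b[2])
    return np.c_[b[0]+co*P[:,0]-s*P[:,1], b[1]+s*P[:,0]+co*P[:,1],P[:,2]]
def crop(im,u0,v0,w,h,s,name):
    cv2.imwrite(name,cv2.resize(im[v0:v0+h,u0:u0+w,::-1],None,fx=s,fy=s,interpolation=cv2.INTER_CUBIC))
E
python3 - <<'E'
from h import *
im=cv2.imread("pics/top0.png")[:,:,::-1]; crop(im,255,165,125,80,6,"pics/topc.png")
im=cv2.imread("pics/scene0.png")[:,:,::-1]; crop(im,255,160,145,115,5,"pics/scc.png")
c=calibration("wrist");print(-np.array(c["R"]).T@np.array(c["t"]))
E
```

```text
[0.19314552 0.59760398 0.37302321]
```

View pics/topc.png

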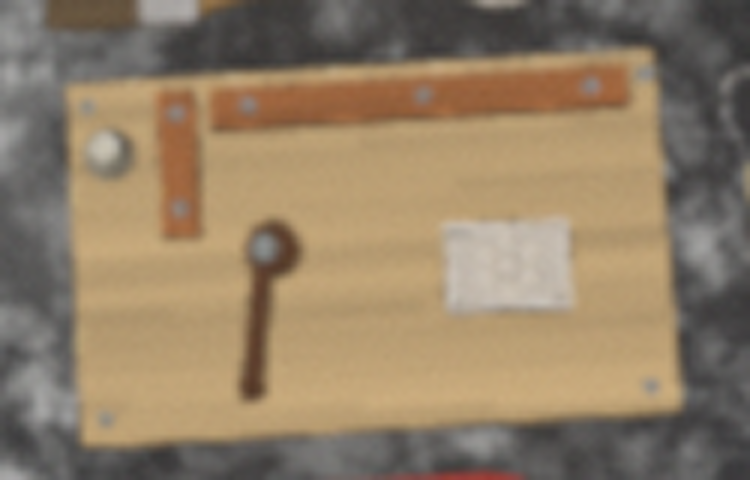

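View pics/scc.png

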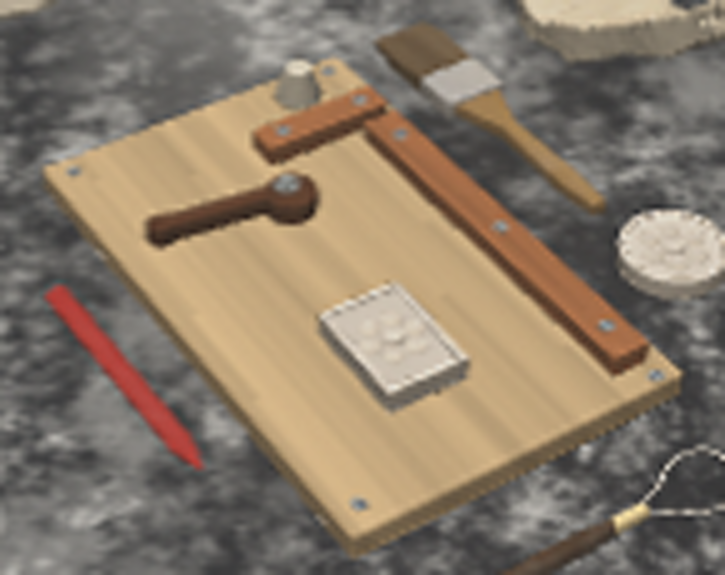

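```bash
cat > fit0.py <<'E'
from h import *
C={n:calibration(n) for n in("top","scene")}
brd=np.array([[95,175,18],[95,-165,18],[-115,-165,18],[-115,175,18]])/1e3
T=np.array([[68,87],[655,48],[682,410],[82,445]])/6+[255,165]
S=np.array([[338,60],[680,375],[352,540],[45,168]])/5+[255,160]
f=lambda b:np.r_[(proj(C["top"],b2w(b,brd))-T).ravel(),(proj(C["scene"],b2w(b,brd))-S).ravel()]
r=least_squares(f,[.6,0,0]);b=r.x;print("board",b,np.round(r.fun,1))
tile=np.array([[25,35,16],[25,-35,16],[-25,-35,16],[-25,35,16]])/1e3+[0,0,.018]
# image tl, tr, br, bl
T=np.array([[443,222],[568,218],[574,308],[447,312]])/6+[255,165]
S=np.array([[397,285],[468,362],[390,400],[320,318]])/5+[255,160]
f=lambda q:np.r_[(proj(C["top"],b2w(q,tile))-T).ravel(),(proj(C["scene"],b2w(q,tile))-S).ravel()]
r=least_squares(f,[.6,0,0]);q=r.x;print("tile",q,np.round(r.fun,1))
co,s=np.cos(b[2]),np.sin(b[2]);d=q-b
print("tile in board",co*d[0]+s*d[1],-s*d[0]+co*d[1],d[2])
for nme,p in dict(pivot=(-10.4,65,27),corner=(60,100,18),handle=(-10.4+78*np.cos(np.radians(160)),65+78*np.sin(np.radians(160)),27)).items():
    w=b2w(b,np.array(p)/1e3);print(nme,w,(proj(C["top"],w)-[255,165])*6,(proj(C["scene"],w)-[255,160])*5)
E
python3 fit0.py
```

```text
board [0.61695218 0.02081883 0.06292272] [-0.3 -1.4  0.1 -0.6  0.4 -0.4 -0.2 -0.3 -0.5 -0.7  0.7  0.4 -0.8  0.7
 -1.5  0.3]
tile [ 0.59306093 -0.05269064  0.0428322 ] [ 0.6 -0.4  0.5 -0.5  0.2 -0.8  0.5 -0.7 -0.5 -0.1 -0.1  0.1 -0.8 -0.3
 -0.9 -0.1]
tile in board -0.028466326418732594 -0.07186167957612996 -0.02009052165413485
pivot [[0.60248548 0.08503623 0.027     ]] [[265.63347108 245.67522021]] [[284.0979687  196.88145438]]
corner [[0.67054532 0.1243938  0.018     ]] [[199.12957677 130.2391756 ]] [[353.57308386 136.40493215]]
handle [[0.52765699 0.10705206 0.027     ]] [[224.84742488 377.79052667]] [[149.93856285 216.22516975]]
```

The crop confirms it: a white plaster tile with a rosette on the right half of the board. I'll move the wrist camera over the board for a precise fit.

Emit:
carry_out(steps=[[[15, -28.6, 1, 0, 0, 1.37, 0], [15, -28.6, 1, 0, 0, 1.37, 0], [15, -28.6, 1, 0, 0, 1.37, 0], [15, -28.6, 1, 0, 0, 1.37, 0], [15, -28.6, 1, 0, 0, 1.37, 0], [15, -28.6, 1, 0, 0, 1.37, 0], [15, -28.6, 1, 0, 0, 1.37, 0], [15, -28.6, 1, 0, 0, 1.37, 0], [15, -28.6, 1, 0, 0, 1.37, 0], [15, -28.6, 1, 0, 0, 1.37, 0], [15, -28.6, 1, 0, 0, 1.37, 0], [15, -28.6, 1, 0, 0, 1.37, 0], [15, -28.6, 1, 0, 0, 1.37, 0], [15, -28.6, 1, 0, 0, 1.37, 0], [15, -28.6, 1, 0, 0, 1.37, 0], [15, -28.6, 1, 0, 0, 1.37, 0], [15, -28.6, 1, 0, 0, 1.37, 0], [15, -28.6, 1, 0, 0, 1.37, 0], [15, -28.6, 1, 0, 0, 1.37, 0], [15, -28.6, 1, 0, 0, 1.37, 0]]])

```text
t: 2.55
tool_pos: [0.5525, -0.0013, 0.2515]
eef_rot: [[-0.064, 0.0, -0.998], [0.998, 0.0, -0.064], [0.0, -1.0, -0.0]]
contact_force: [0.4, -0.8, -0.7]
gripper_width: 0.0856
```

Emit:
carry_out(steps=[[[0, 0, 0, 0, 0, 0, 100], [0, 0, 0, 0, 0, 0, 100], [0, 0, 0, 0, 0, 0, 100], [0, 0, 0, 0, 0, 0, 100]]])

```text
t: 2.95
tool_pos: [0.5514, 0.0016, 0.2515]
eef_rot: [[-0.066, -0.0, -0.998], [0.998, 0.001, -0.066], [0.001, -1.0, 0.0]]
contact_force: [0.2, 0.9, -1.3]
gripper_width: 0.0518
```

Run:
```python
from h import *
import pickle
c=calibration("wrist");im=snapshot("wrist");s=state()
cv2.imwrite("pics/w1.png",im[:,:,::-1]);pickle.dump(c,open("w1.pkl","wb"))
print(s["t"],s["tool_pos"],np.round(s["eef_rot"],3),s["gripper_width"],s["contact_force"])
```

```text
3.0 [0.55147584 0.00143278 0.25145791] [[-0.066 -0.    -0.998]
 [ 0.998  0.001 -0.066]
 [ 0.001 -1.     0.   ]] 0.051656977713285486 [ 0.25149743 -0.75722317  0.0171918 ]
```

View pics/w1.png

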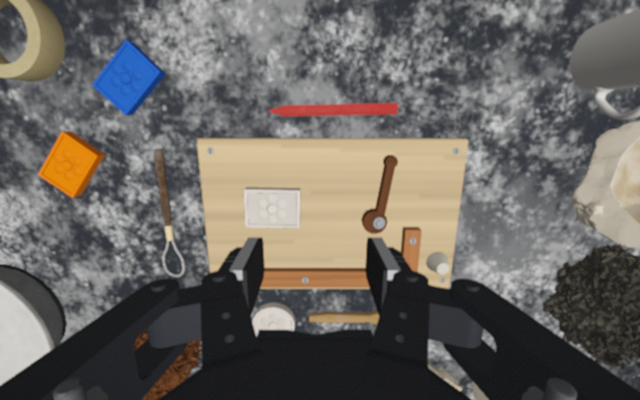

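The wrist view is upside down, with the robot at the top. The board spans (198..467, 138..289), the tile (245..300, 188..228), and the lever runs from (375,222) to (391,161). I'll enlarge it to read the corners.

Run:
```python
from h import *
im=cv2.imread("pics/w1.png")[:,:,::-1]
crop(im,190,130,150,100,5,"pics/w1a.png");crop(im,330,130,150,115,5,"pics/w1b.png")
```

```text
(no output)
```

View pics/w1a.png

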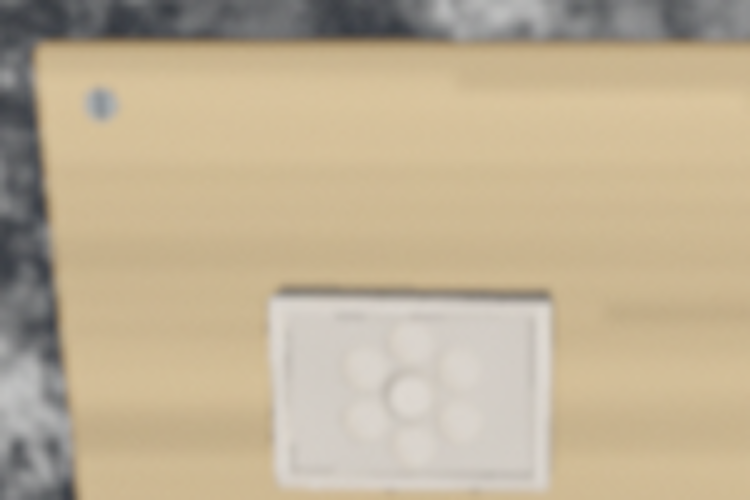

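View pics/w1b.png

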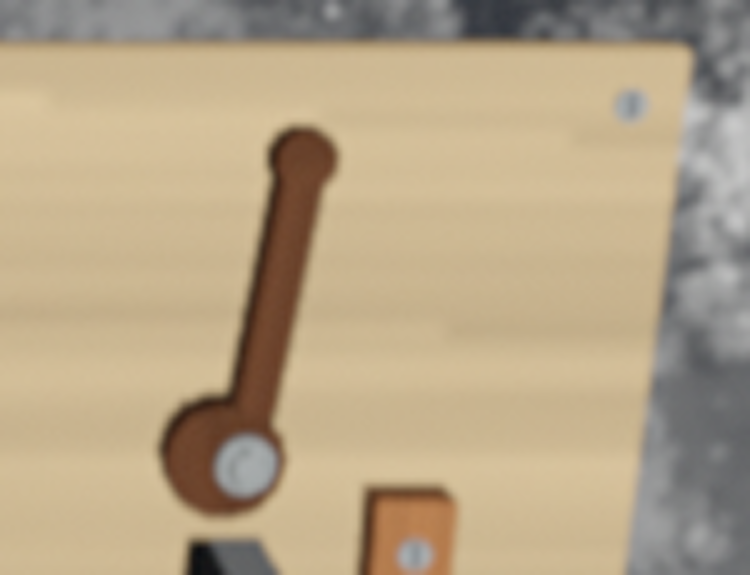

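```bash
cat > fit1.py <<'E'
exec(open("fit0.py").read())
import pickle
W=pickle.load(open("w1.pkl","rb"));print("----")
o=np.array([190,130]);o2=np.array([330,130])
bp=np.array([[-115,-165,18],[-115,175,18],[-10.4,65,36],[0,100,32],[0,122,32]])/1e3
bw=np.array([np.array([35,42])/5+o,np.array([692,44])/5+o2,np.array([246,466])/5+o2,np.array([366,492])/5+o2,np.array([455,494])/5+o2])
Tb=np.array([[68,87],[655,48],[682,410],[82,445]])/6+[255,165]
Sb=np.array([[338,60],[680,375],[352,540],[45,168]])/5+[255,160]
w=1.
f=lambda b:np.r_[(proj(W,b2w(b,bp))-bw).ravel()*2,(proj(C["top"],b2w(b,brd))-Tb).ravel()*w,(proj(C["scene"],b2w(b,brd))-Sb).ravel()*w]
r=least_squares(f,b);b2=r.x;print("board",b2,np.round(r.fun,1))
f2=lambda b:(proj(W,b2w(b,bp))-bw).ravel()
r=least_squares(f2,b);print("board wrist only",r.x,np.round(r.fun,1))
bW=r.x
tw=np.array([[548,488],[284,487],[272,294],[551,296]])/5+o
f=lambda q:(proj(W,b2w(q,tile))-tw).ravel()
r=least_squares(f,q);qW=r.x;print("tile wrist",qW,np.round(r.fun,1))
for bb,qq in((bW,qW),(b2,qW)):
    co,s=np.cos(bb[2]),np.sin(bb[2]);d=qq-bb
    print("tile in board",co*d[0]+s*d[1],-s*d[0]+co*d[1],d[2])
he=unproj(W,np.array([303,158])/5+o2,.034)[0];pv=unproj(W,np.array([246,466])/5+o2,.036)[0]
print(he,pv,np.degrees(np.arctan2(*(he-pv)[1::-1])-bW[2]),np.linalg.norm((he-pv)[:2]))
E
python3 fit1.py
```

```text
board [0.61695218 0.02081883 0.06292272] [-0.3 -1.4  0.1 -0.6  0.4 -0.4 -0.2 -0.3 -0.5 -0.7  0.7  0.4 -0.8  0.7
 -1.5  0.3]
tile [ 0.59306093 -0.05269064  0.0428322 ] [ 0.6 -0.4  0.5 -0.5  0.2 -0.8  0.5 -0.7 -0.5 -0.1 -0.1  0.1 -0.8 -0.3
 -0.9 -0.1]
tile in board -0.028466326418732594 -0.07186167957612996 -0.02009052165413485
pivot [[0.60248548 0.08503623 0.027     ]] [[265.63347108 245.67522021]] [[284.0979687  196.88145438]]
corner [[0.67054532 0.1243938  0.018     ]] [[199.12957677 130.2391756 ]] [[353.57308386 136.40493215]]
handle [[0.52765699 0.10705206 0.027     ]] [[224.84742488 377.79052667]] [[149.93856285 216.22516975]]
----
board [0.62023334 0.02192281 0.06437176] [-5.  -1.9  1.7 -1.2 -1.  -0.7  3.   2.2  1.4  1.5 -0.6 -2.3 -0.3 -1.6
  0.1 -1.4 -0.4 -1.2  0.1 -1.2  1.5 -0.3  0.3 -0.1 -0.7 -0.2]
board wrist only [0.62049146 0.02200366 0.06535283] [-2.5 -0.6  0.8 -0.5 -0.5 -0.2  1.5  1.2  0.7  0.8]
tile wrist [ 0.59642012 -0.04870189  0.05880687] [ 1.1 -0.1 -0.8 -0.3 -0.5  0.2  0.3  0.2]
tile in board -0.028637471078093054 -0.06898261058641443 -0.006545959577961238
tile in board -0.02830700111463749 -0.06894658863383658 -0.005564890622986984
[0.52779682 0.09141747 0.034     ] [0.60612026 0.0868067  0.036     ] 172.8865406139926 0.07845904229962829
```

Emit:
carry_out(steps=[[[-1.2, -11, -20, 0, 0, 0, 150], [-1.2, -11, -20, 0, 0, 0, 150], [-1.2, -11, -20, 0, 0, 0, 150], [-1.2, -11, -20, 0, 0, 0, 150], [-1.2, -11, -20, 0, 0, 0, 150], [0, 0, -20, 0, 0, 0, 150], [0, 0, -20, 0, 0, 0, 150], [0, 0, -20, 0, 0, 0, 150], [0, 0, -20, 0, 0, 0, 150], [0, 0, -15, 0, 0, 0, 150], [0, 0, -15, 0, 0, 0, 150], [0, 0, -10, 0, 0, 0, 150], [0, 0, -6, 0, 0, 0, 150], [0, 0, -4, 0, 0, 0, 150], [0, 0, 0, 0, 0, 0, 150], [0, 0, 0, 0, 0, 0, 150]]])

```text
t: 4.6
tool_pos: [0.5462, -0.055, 0.0217]
eef_rot: [[-0.063, 0.001, -0.998], [0.998, 0.0, -0.063], [-0.0, -1.0, -0.001]]
contact_force: [0.2, 0.7, 0.8]
gripper_width: 0.0351
```

```bash
cat > snap.py <<'E'
from h import *
import sys
n=sys.argv[1]
c=calibration("wrist");im=snapshot("wrist");s=state()
cv2.imwrite(f"pics/{n}.png",im[:,:,::-1])
im=snapshot("scene");crop(im,255,140,150,110,5,f"pics/{n}s.png")
im=snapshot("top");crop(im,255,165,125,80,6,f"pics/{n}t.png")
print(s["t"],s["tool_pos"],s["gripper_width"],s["contact_force"])
E
python3 snap.py a1
```

```text
4.65 [ 0.5462512  -0.05498078  0.02180755] 0.03541074205485871 [ 0.17874532 -0.05322069 -0.82742176]
```

View pics/a1.png

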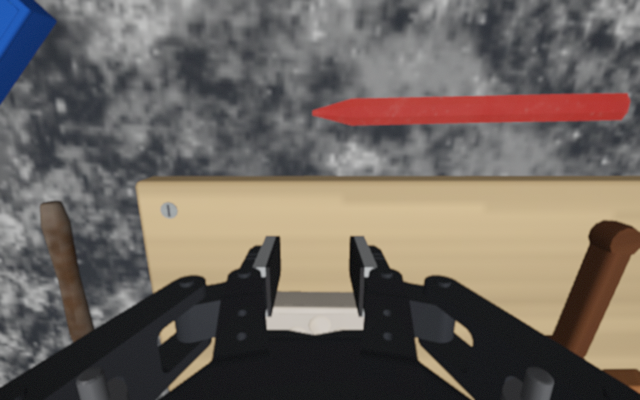

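View pics/a1s.png

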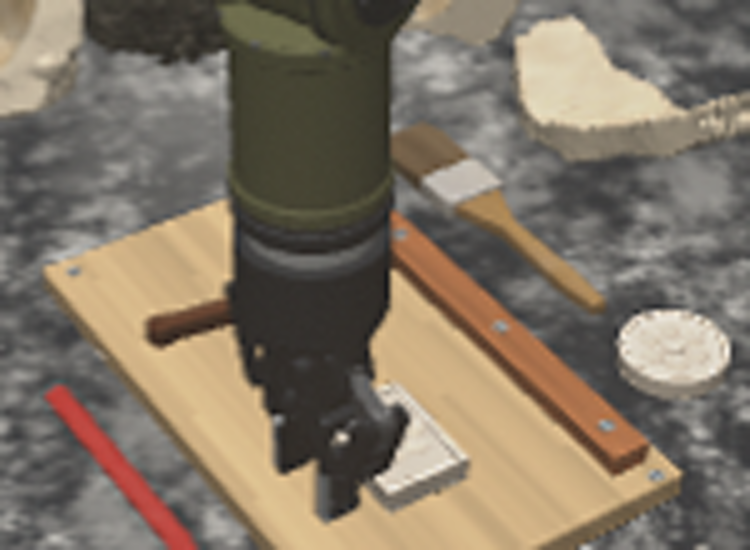

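Emit:
carry_out(steps=[[[4, 0.25, 0, 0, 0, 0, 150], [4, 0.25, 0, 0, 0, 0, 150], [4, 0.25, 0, 0, 0, 0, 150], [4, 0.25, 0, 0, 0, 0, 150], [4, 0.25, 0, 0, 0, 0, 150], [4, 0.25, 0, 0, 0, 0, 150], [4, 0.25, 0, 0, 0, 0, 150], [4, 0.25, 0, 0, 0, 0, 150], [4, 0.25, 0, 0, 0, 0, 150], [4, 0.25, 0, 0, 0, 0, 150], [4, 0.25, 0, 0, 0, 0, 150], [4, 0.25, 0, 0, 0, 0, 150], [4, 0.25, 0, 0, 0, 0, 150], [4, 0.25, 0, 0, 0, 0, 150], [4, 0.25, 0, 0, 0, 0, 150], [4, 0.25, 0, 0, 0, 0, 150], [0, 0, 0, 0, 0, 0, 150]]])

```text
t: 6.45
tool_pos: [0.6107, -0.0509, 0.0214]
eef_rot: [[-0.063, 0.001, -0.998], [0.998, 0.0, -0.063], [0.0, -1.0, -0.001]]
contact_force: [0.3, -0.1, 0.8]
gripper_width: 0.0354
```

```bash
python3 snap.py a2
```

```text
6.5 [ 0.610267   -0.05088431  0.02134035] 0.034963304308804344 [ 0.69304552 -0.90160013 -0.13711204]
```

View pics/a2s.png

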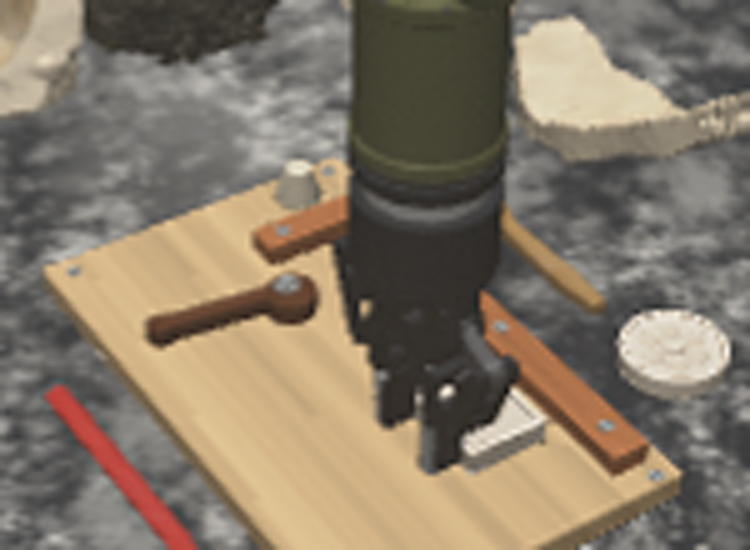

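View pics/a2t.png

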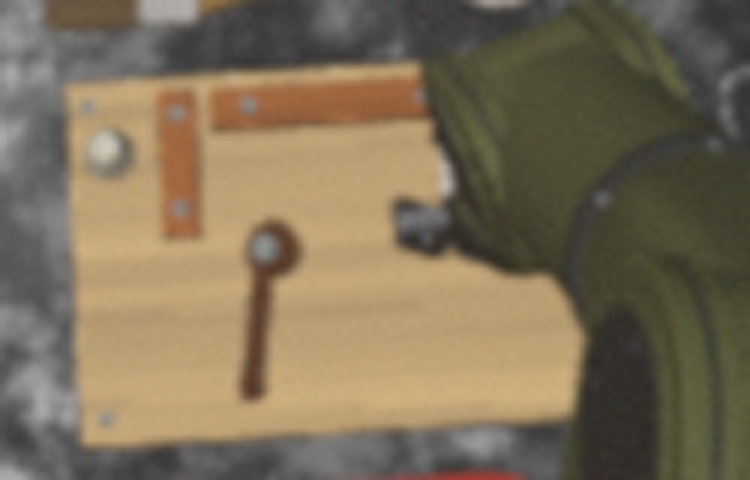

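The tile is moving square with the fence and has about 10 mm to go. I'll continue in small steps and watch the force.

Emit:
carry_out(steps=[[[2, 0.13, 0, 0, 0, 0, 150], [2, 0.13, 0, 0, 0, 0, 150], [2, 0.13, 0, 0, 0, 0, 150], [1, 0.06, 0, 0, 0, 0, 150], [1, 0.06, 0, 0, 0, 0, 150], [0, 0, 0, 0, 0, 0, 150]]])

```text
t: 7.2
tool_pos: [0.6181, -0.0504, 0.0213]
eef_rot: [[-0.063, 0.0, -0.998], [0.998, 0.0, -0.063], [0.0, -1.0, -0.0]]
contact_force: [0.8, 0.5, -0.7]
gripper_width: 0.0352
```

Emit:
carry_out(steps=[[[1, 0.06, 0, 0, 0, 0, 150], [1, 0.06, 0, 0, 0, 0, 150], [0, 0, 0, 0, 0, 0, 150]]])

```text
t: 7.5
tool_pos: [0.6201, -0.0503, 0.0213]
eef_rot: [[-0.063, 0.0, -0.998], [0.998, 0.0, -0.063], [0.0, -1.0, -0.0]]
contact_force: [-0.0, -0.3, 0.6]
gripper_width: 0.0347
```

Emit:
carry_out(steps=[[[1, 0.06, 0, 0, 0, 0, 150], [1, 0.06, 0, 0, 0, 0, 150], [0, 0, 0, 0, 0, 0, 150]]])

```text
t: 7.8
tool_pos: [0.6221, -0.0502, 0.0213]
eef_rot: [[-0.063, 0.0, -0.998], [0.998, 0.0, -0.063], [0.0, -1.0, -0.0]]
contact_force: [-0.1, 0.6, -0.2]
gripper_width: 0.0352
```

Emit:
carry_out(steps=[[[1, 0.06, 0, 0, 0, 0, 150], [1, 0.06, 0, 0, 0, 0, 150], [0, 0, 0, 0, 0, 0, 150]]])

```text
t: 8.1
tool_pos: [0.6236, -0.0502, 0.0213]
eef_rot: [[-0.063, -0.001, -0.998], [0.998, -0.0, -0.063], [-0.0, -1.0, 0.001]]
contact_force: [-1.0, -0.2, 0.8]
gripper_width: 0.0353
```

Emit:
carry_out(steps=[[[1, 0.06, 0, 0, 0, 0, 150], [1, 0.06, 0, 0, 0, 0, 150], [0, 0, 0, 0, 0, 0, 150]]])

```text
t: 8.4
tool_pos: [0.6236, -0.0502, 0.021]
eef_rot: [[-0.064, -0.005, -0.998], [0.998, -0.001, -0.064], [-0.0, -1.0, 0.005]]
contact_force: [-5.7, -0.3, 3.4]
gripper_width: 0.0349
```

```bash
python3 snap.py a3
```

```text
8.45 [ 0.62358783 -0.05013754  0.02101406] 0.03508638550348773 [-5.53458627 -0.70021426  4.30248064]
```

View pics/a3s.png

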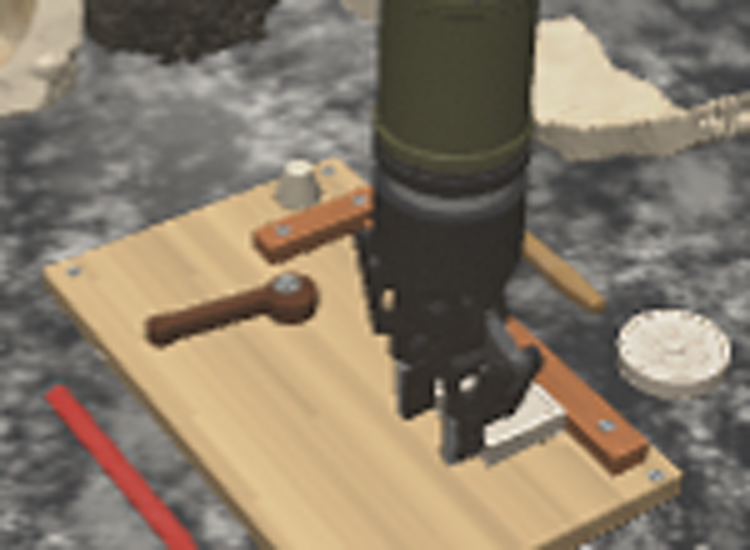

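Run:
```python
from h import *
s=state();print(np.round(s["joint_pos"],2))
b=np.array([.6203,.022,.0645])
for p in [(35,-70-35-11-15),(35,30-11),(-10.4,65)]: print(p,b2w(b,[p[0]/1e3,p[1]/1e3,.02]))
```

```text
[ 0.16  0.99 -0.27  1.68  0.45  0.54  1.24]
(35, -131) [[ 0.66367086 -0.10647166  0.02      ]]
(35, 19) [[0.65400257 0.04321643 0.02      ]]
(-10.4, 65) [[0.60573203 0.0861945  0.02      ]]
```

Emit:
carry_out(steps=[[[-4, -0.3, 0, 0, 0, 0, 150], [-4, -0.3, 0, 0, 0, 0, 150], [-4, -0.2, 0, 0, 0, 0, 150], [0, 0, 20, 0, 0, 0, 200], [0, 0, 20, 0, 0, 0, 225], [0, 0, 20, 0, 0, 0, 225], [5, -5.7, 0, 0, 0, 8, 225], [5, -5.7, 0, 0, 0, 8, 225], [5, -5.7, 0, 0, 0, 8, 225], [5, -5.7, 0, 0, 0, 8, 225], [5, -5.7, 0, 0, 0, 8, 225], [5, -5.7, 0, 0, 0, 8, 225], [5, -5.7, 0, 0, 0, 8, 225], [5, -5.7, 0, 0, 0, 8, 225], [5, -5.7, 0, 0, 0, 8, 225], [5, -5.7, 0, 0, 0, 8, 225], [0, 0, 0, 0, 0, 8, 225], [0, 0, 0, 0, 0, 2, 225], [0, 0, 0, 0, 0, 0, 225]]])

```text
t: 10.45
tool_pos: [0.6638, -0.1082, 0.0809]
eef_rot: [[-0.998, -0.0, 0.063], [-0.063, 0.001, -0.998], [0.0, -1.0, -0.001]]
contact_force: [-0.0, 0.2, 0.4]
gripper_width: 0.0101
```

```bash
python3 snap.py a4
python3 - <<'E'
from h import *
s=state();print(np.round(s["joint_pos"],2),np.round(s["eef_rot"],3))
E
```

```text
10.5 [ 0.66379545 -0.10798035  0.08100617] 0.009895683786289272 [ 0.55013574 -0.64420202  0.37629598]
[ 0.47  1.05 -0.79  1.5   0.84  0.96  2.64] [[-0.998  0.     0.062]
 [-0.062 -0.    -0.998]
 [-0.    -1.     0.   ]]
```

View pics/a4.png

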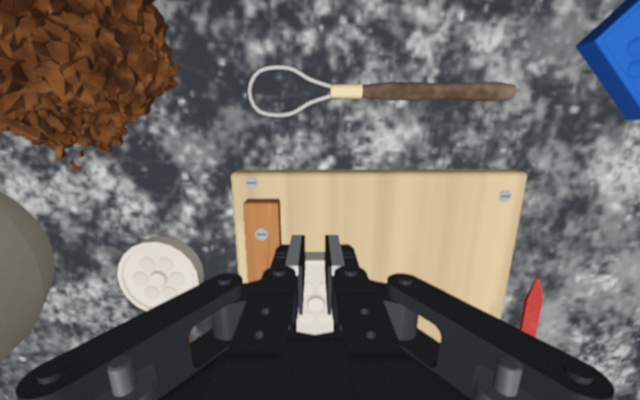

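View pics/a4s.png

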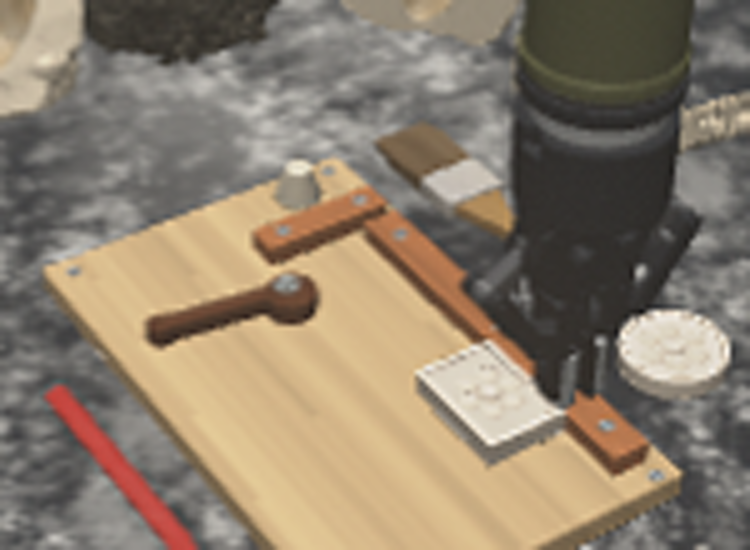

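Joint 7 sits at 2.64, almost at its 2.66 limit. I'll turn half a turn the other way, which gives the same jaw axis, before pushing. First I'll measure the tile's right edge in this picture.

Run:
```python
from h import *
im=cv2.imread("pics/a4.png")[:,:,::-1]
crop(im,270,220,100,80,7,"pics/a4c.png")
c=calibration("wrist");b=[.6203,.022,.0645]
for uv in [(318,250),(318,255),(318,260)]: print(uv,unproj(c,uv,.034))
print(proj(c,b2w(b,[[.035,-.105,.034],[.06,-.147,.032],[.095,-.165,.018],[-.115,-.165,.018]])))
```

```text
(318, 250) [[ 0.66115287 -0.08864505  0.034     ]]
(318, 255) [[ 0.66090454 -0.08491492  0.034     ]]
(318, 260) [[ 0.6606538  -0.08114893  0.034     ]]
[[316.01299076 260.70668688]
 [278.39195362 201.56091867]
 [229.60599319 171.37167462]
 [531.15492488 171.21461957]]
```

View pics/a4c.png

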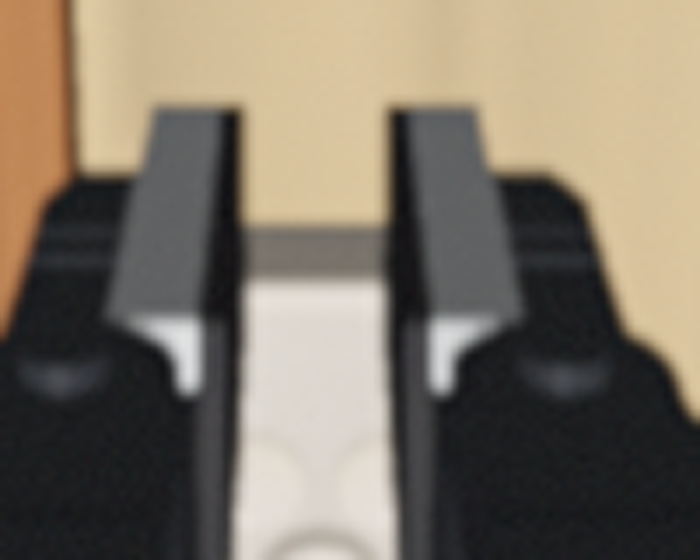

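The tile's right edge is at v≈260, or y≈-0.081, as predicted. That leaves a 15 mm gap.

Emit:
carry_out(steps=[[[0, 0, 0, 0, 0, -8.5, 225], [0, 0, 0, 0, 0, -8.5, 225], [0, 0, 0, 0, 0, -8.5, 225], [0, 0, 0, 0, 0, -8.5, 225], [0, 0, 0, 0, 0, -8.5, 225], [0, 0, 0, 0, 0, -8.5, 225], [0, 0, 0, 0, 0, -8.5, 225], [0, 0, 0, 0, 0, -8.5, 225], [0, 0, 0, 0, 0, -8.5, 225], [0, 0, 0, 0, 0, -8.5, 225], [0, 0, 0, 0, 0, -8.5, 225], [0, 0, 0, 0, 0, -8.5, 225], [0, 0, 0, 0, 0, -8.5, 225], [0, 0, 0, 0, 0, -8.5, 225], [0, 0, 0, 0, 0, -8.5, 225], [0, 0, 0, 0, 0, -8.5, 225], [0, 0, 0, 0, 0, -8.5, 225], [0, 0, 0, 0, 0, -8.5, 225], [0, 0, 0, 0, 0, -8.5, 225], [0, 0, 0, 0, 0, -8.5, 225]]])

```text
t: 12.6
tool_pos: [0.6643, -0.1073, 0.0818]
eef_rot: [[0.973, 0.001, -0.23], [0.23, -0.0, 0.973], [0.001, -1.0, -0.0]]
contact_force: [-0.5, 1.3, -0.5]
gripper_width: 0.0095
```

Emit:
carry_out(steps=[[[0, 0, -10, 0, 0, -5, 225], [0, 0, -10, 0, 0, -5, 225], [0, 0, -10, 0, 0, 0, 225], [0, 0, -10, 0, 0, 0, 225], [0, 0, -10, 0, 0, 0, 225], [0, 0, -6, 0, 0, 0, 225], [0, 0, -3, 0, 0, 0, 225], [0, 0, 0, 0, 0, 0, 225], [0, 0, 0, 0, 0, 0, 225]]])

```text
t: 13.5
tool_pos: [0.6642, -0.1079, 0.0226]
eef_rot: [[0.998, 0.001, -0.063], [0.063, -0.0, 0.998], [0.001, -1.0, -0.0]]
contact_force: [-0.8, -0.8, -0.2]
gripper_width: 0.01
```

```bash
python3 snap.py a5
python3 - <<'E'
from h import *
s=state();print(np.round(s["joint_pos"],2))
E
```

```text
13.55 [ 0.66424037 -0.10787996  0.02275687] 0.009799864051365258 [-0.23475386  1.12760656 -0.28401474]
[ 0.1   1.02 -0.01  1.53  0.01  0.59  0.15]
```

View pics/a5s.png

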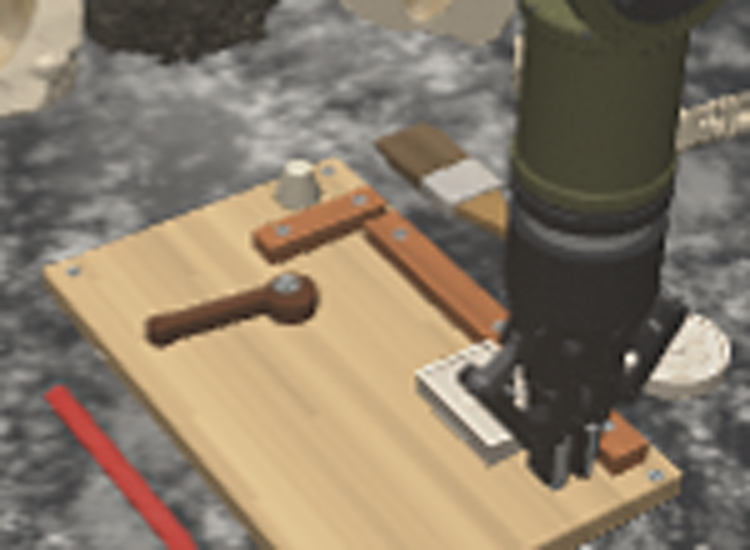

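Emit:
carry_out(steps=[[[-0.42, 6.5, 0, 0, 0, 0, 225], [-0.42, 6.5, 0, 0, 0, 0, 225], [-0.42, 6.5, 0, 0, 0, 0, 225], [-0.42, 6.5, 0, 0, 0, 0, 225], [-0.42, 6.5, 0, 0, 0, 0, 225], [-0.42, 6.5, 0, 0, 0, 0, 225], [-0.42, 6.5, 0, 0, 0, 0, 225], [-0.42, 6.5, 0, 0, 0, 0, 225], [-0.42, 6.5, 0, 0, 0, 0, 225], [-0.42, 6.5, 0, 0, 0, 0, 225], [0, 0, 0, 0, 0, 0, 225]]])

```text
t: 14.75
tool_pos: [0.6596, -0.0407, 0.0222]
eef_rot: [[0.998, -0.0, -0.065], [0.065, 0.001, 0.998], [-0.0, -1.0, 0.001]]
contact_force: [0.5, -0.0, 0.1]
gripper_width: 0.0098
```

```bash
python3 snap.py a6
```

```text
14.8 [ 0.65960861 -0.04163259  0.02223693] 0.009914676797325248 [-0.69106441 -0.29682121 -0.45408957]
```

View pics/a6s.png

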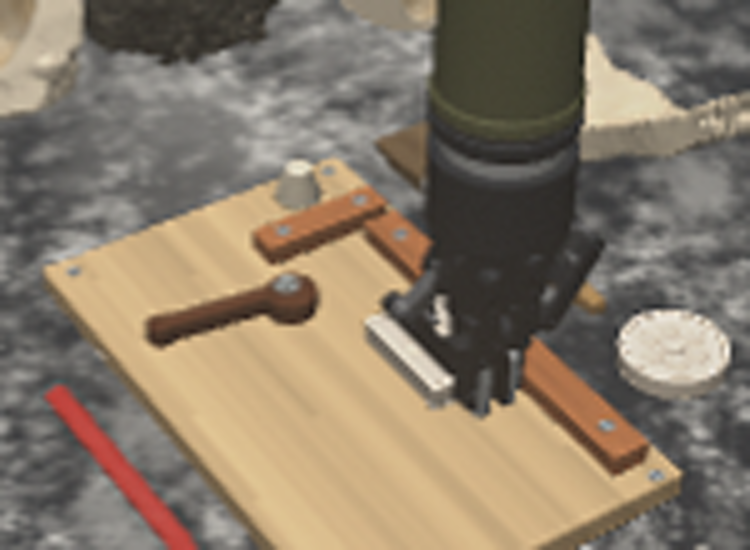

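View pics/a6.png

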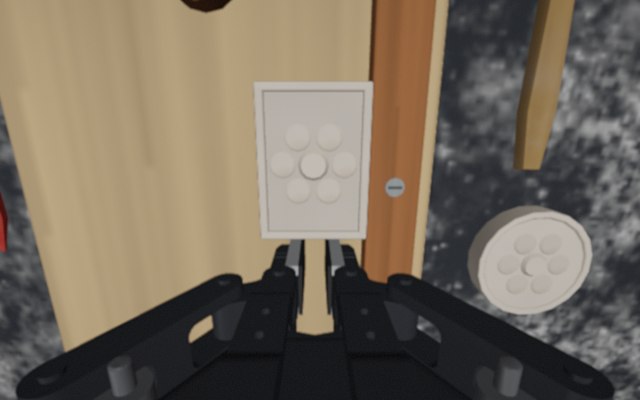

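The wrist view shows the tile flush along the fence (edge at x≈370) and the pusher centred at (315,240). I'll carry on toward the side stop.

Emit:
carry_out(steps=[[[-0.42, 6.5, 0, 0, 0, 0, 225], [-0.42, 6.5, 0, 0, 0, 0, 225], [-0.42, 6.5, 0, 0, 0, 0, 225], [-0.42, 6.5, 0, 0, 0, 0, 225], [-0.42, 6.5, 0, 0, 0, 0, 225], [-0.42, 6.5, 0, 0, 0, 0, 225], [-0.42, 6.5, 0, 0, 0, 0, 225], [-0.42, 6.5, 0, 0, 0, 0, 225], [-0.42, 6.5, 0, 0, 0, 0, 225], [-0.42, 6.5, 0, 0, 0, 0, 225], [-0.42, 6.5, 0, 0, 0, 0, 225], [-0.25, 4, 0, 0, 0, 0, 225], [0, 0, 0, 0, 0, 0, 225]]])

```text
t: 16.2
tool_pos: [0.6549, 0.0341, 0.0223]
eef_rot: [[0.998, 0.0, -0.065], [0.065, 0.001, 0.998], [0.0, -1.0, 0.001]]
contact_force: [-0.3, -0.5, -0.6]
gripper_width: 0.0101
```

```bash
python3 snap.py a7
```

```text
16.25 [0.65496534 0.0333413  0.0223474 ] 0.010145149308026742 [-0.18563607 -0.95382118  1.32717526]
```

View pics/a7.png

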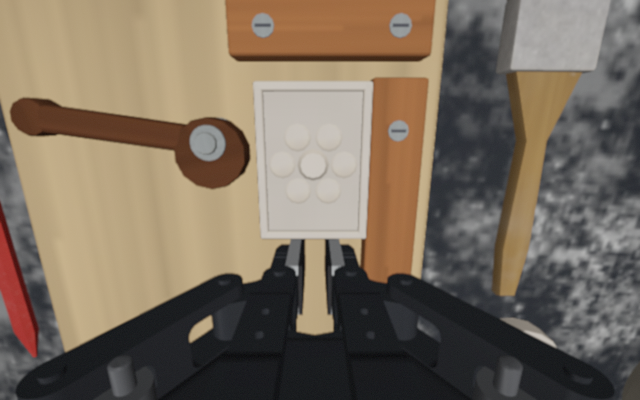

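The tile is still flush with the fence and clear of the cam, about 9 mm short of the stop.

Emit:
carry_out(steps=[[[-0.13, 2, 0, 0, 0, 0, 225], [-0.13, 2, 0, 0, 0, 0, 225], [-0.13, 2, 0, 0, 0, 0, 225], [-0.06, 1, 0, 0, 0, 0, 225], [-0.06, 1, 0, 0, 0, 0, 225], [0, 0, 0, 0, 0, 0, 225]]])

```text
t: 16.95
tool_pos: [0.6543, 0.041, 0.0223]
eef_rot: [[0.998, 0.0, -0.064], [0.064, 0.0, 0.998], [0.0, -1.0, 0.0]]
contact_force: [0.1, 0.5, 0.1]
gripper_width: 0.01
```

Emit:
carry_out(steps=[[[-0.06, 1, 0, 0, 0, 0, 225], [-0.06, 1, 0, 0, 0, 0, 225], [0, 0, 0, 0, 0, 0, 225]]])

```text
t: 17.25
tool_pos: [0.6541, 0.043, 0.0223]
eef_rot: [[0.998, 0.0, -0.064], [0.064, 0.0, 0.998], [0.0, -1.0, 0.0]]
contact_force: [-0.3, 0.3, 0.6]
gripper_width: 0.0099
```

Emit:
carry_out(steps=[[[-0.06, 1, 0, 0, 0, 0, 225], [-0.06, 1, 0, 0, 0, 0, 225], [0, 0, 0, 0, 0, 0, 225]]])

```text
t: 17.55
tool_pos: [0.6541, 0.0445, 0.0223]
eef_rot: [[0.998, 0.0, -0.063], [0.063, -0.0, 0.998], [0.0, -1.0, -0.0]]
contact_force: [0.2, -1.7, -0.4]
gripper_width: 0.01
```

Emit:
carry_out(steps=[[[-0.06, 1, 0, 0, 0, 0, 225], [0, 0, 0, 0, 0, 0, 225], [0, 0, 0, 0, 0, 0, 225]]])

```text
t: 17.85
tool_pos: [0.6541, 0.0446, 0.0224]
eef_rot: [[0.998, 0.0, -0.063], [0.063, -0.001, 0.998], [0.0, -1.0, -0.001]]
contact_force: [0.3, -3.7, -1.2]
gripper_width: 0.0106
```

```bash
python3 snap.py a8
```

```text
17.9 [0.65408978 0.04455944 0.02233945] 0.010362502792308798 [ 1.33746749 -4.55186795 -0.61931458]
```

View pics/a8.png

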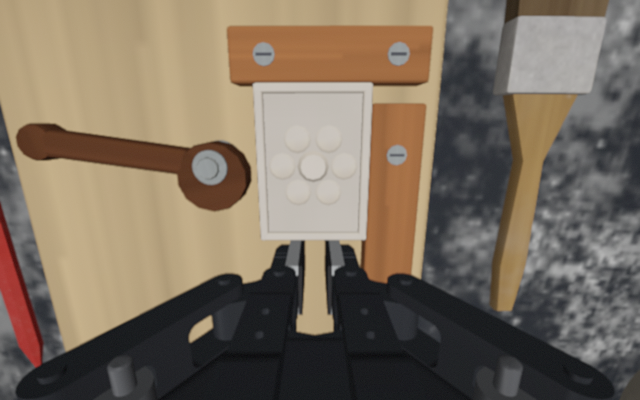

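The tile meets both the fence and the stop (top edge at v≈84, against the strip), and the force is about 4 N. I'll back off and go round to the far side of the handle.

Emit:
carry_out(steps=[[[0.3, -4, 0, 0, 0, 0, 225], [0.3, -4, 0, 0, 0, 0, 225], [0.2, -5, 0, 0, 0, 0, 225], [0, 0, 20, 0, 0, 0, 225], [0, 0, 20, 0, 0, 0, 255], [0, 0, 15, 0, 0, 0, 255], [-11, 9, 0, 0, 0, -0.7, 255], [-11, 9, 0, 0, 0, -0.7, 255], [-11, 9, 0, 0, 0, -0.7, 255], [-11, 9, 0, 0, 0, -0.7, 255], [-11, 9, 0, 0, 0, -0.7, 255], [-11, 9, 0, 0, 0, -0.7, 255], [-11, 9, 0, 0, 0, -0.7, 255], [-11, 9, 0, 0, 0, -0.7, 255], [-11, 9, 0, 0, 0, -0.7, 255], [-11, 9, 0, 0, 0, -0.7, 255], [0, 0, 0, 0, 0, 0, 255], [0, 0, 0, 0, 0, 0, 255]]])

```text
t: 19.8
tool_pos: [0.545, 0.1229, 0.0774]
eef_rot: [[0.998, 0.001, 0.058], [-0.058, -0.0, 0.998], [0.001, -1.0, -0.0]]
contact_force: [-0.4, 0.1, 0.1]
gripper_width: -0.0002
```

```bash
python3 snap.py a9
```

```text
19.85 [0.54546657 0.12230934 0.07743606] 2.0698425124022594e-07 [0.84357164 0.30838358 0.18427918]
```

View pics/a9.png

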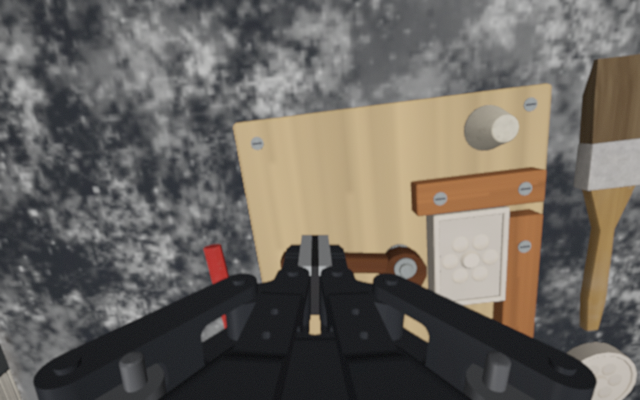

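View pics/a9s.png

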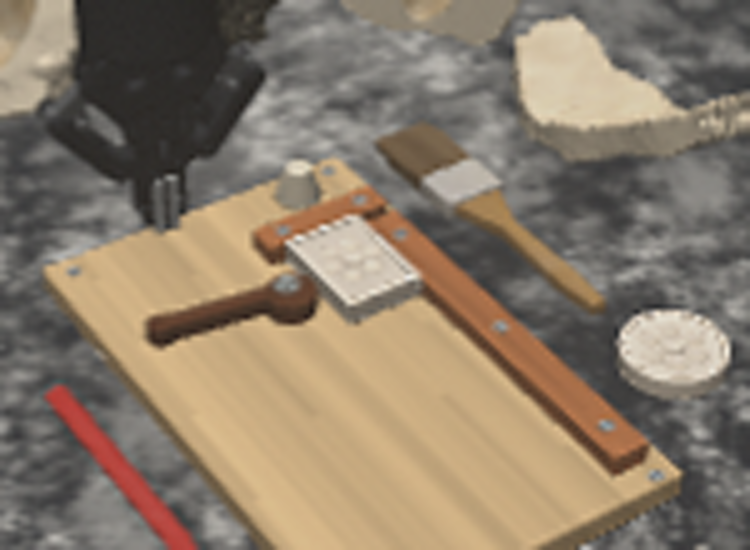

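Emit:
carry_out(steps=[[[0, 0, -15, 0, 0, 0, 255], [0, 0, -15, 0, 0, 0, 255], [0, 0, -15, 0, 0, 0, 255], [0, 0, -7, 0, 0, 0, 255], [0, 0, -3, 0, 0, 0, 255], [0, 0, 0, 0, 0, 0, 255]]])

```text
t: 20.55
tool_pos: [0.5446, 0.1226, 0.0218]
eef_rot: [[0.998, -0.001, 0.059], [-0.059, -0.0, 0.998], [-0.001, -1.0, -0.0]]
contact_force: [-0.1, -0.3, 0.7]
gripper_width: -0.0002
```

```bash
python3 - <<'E'
from h import *
p=np.array([605.5,87]);r,d=62,18
def P(t,d=d):
    t=np.radians(t);return p+r*np.array([np.cos(t),np.sin(t)])-d*np.array([-np.sin(t),np.cos(t)])
s=state();print(s["t"],s["tool_pos"],s["contact_force"])
th=176.6+np.arange(0,15)*6
print(P(176.6))
q=np.array([P(t) for t in th]);print(np.c_[th[1:],np.round(np.diff(q,axis=0),1),np.round(q[1:],1)])
E
python3 snap.py b1
```

```text
20.55 [0.54461242 0.12259443 0.02184325] [-0.07132366 -0.30049267  0.6841814 ]
[544.67664539 108.64531206]
[[ 1.826e+02 -1.900e+00 -6.500e+00  5.427e+02  1.022e+02]
 [ 1.886e+02 -1.200e+00 -6.600e+00  5.415e+02  9.550e+01]
 [ 1.946e+02 -5.000e-01 -6.700e+00  5.410e+02  8.880e+01]
 [ 2.006e+02  2.000e-01 -6.800e+00  5.411e+02  8.200e+01]
 [ 2.066e+02  9.000e-01 -6.700e+00  5.420e+02  7.530e+01]
 [ 2.126e+02  1.600e+00 -6.600e+00  5.436e+02  6.880e+01]
 [ 2.186e+02  2.200e+00 -6.400e+00  5.458e+02  6.240e+01]
 [ 2.246e+02  2.900e+00 -6.100e+00  5.487e+02  5.630e+01]
 [ 2.306e+02  3.500e+00 -5.800e+00  5.522e+02  5.050e+01]
 [ 2.366e+02  4.100e+00 -5.400e+00  5.563e+02  4.510e+01]
 [ 2.426e+02  4.600e+00 -4.900e+00  5.610e+02  4.020e+01]
 [ 2.486e+02  5.100e+00 -4.400e+00  5.661e+02  3.580e+01]
 [ 2.546e+02  5.600e+00 -3.800e+00  5.717e+02  3.200e+01]
 [ 2.606e+02  5.900e+00 -3.200e+00  5.776e+02  2.880e+01]]
20.6 [0.54488588 0.12267676 0.02229644] 0.00024774627584848205 [-0.25399668 -0.54650733  0.01657975]
```

View pics/b1s.png

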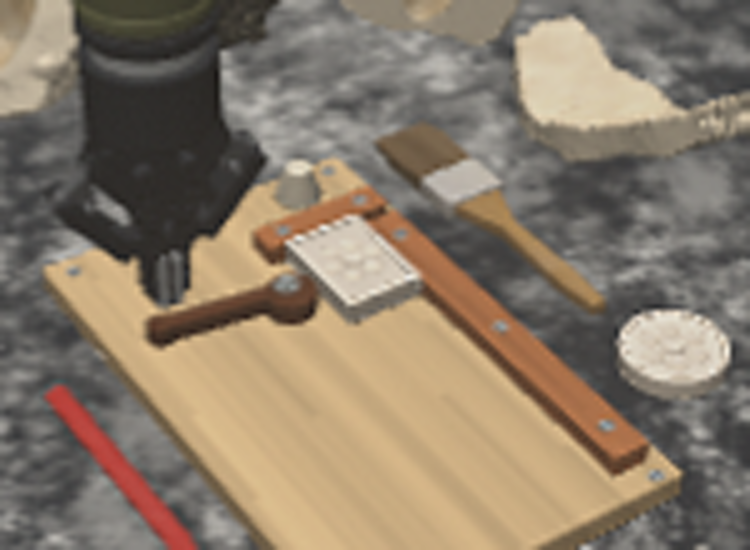

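The fingers are down beyond the handle, clear of it. Now I'll push it along the arc.

Emit:
carry_out(steps=[[[0, -5, 0, 0, 0, 0, 255], [0, -5, 0, 0, 0, 0, 255], [0, -4, 0, 0, 0, 0, 255], [-1.9, -6.5, 0, 0, 0, 6, 255], [-1.2, -6.6, 0, 0, 0, 6, 255], [-0.5, -6.7, 0, 0, 0, 6, 255], [0.2, -6.8, 0, 0, 0, 6, 255], [0.9, -6.7, 0, 0, 0, 6, 255], [1.6, -6.6, 0, 0, 0, 6, 255], [2.2, -6.4, 0, 0, 0, 6, 255], [2.9, -6.1, 0, 0, 0, 6, 255], [3.5, -5.8, 0, 0, 0, 6, 255], [4.1, -5.4, 0, 0, 0, 6, 255], [0, 0, 0, 0, 0, 0, 255]]])

```text
t: 22.1
tool_pos: [0.557, 0.0437, 0.0224]
eef_rot: [[0.551, 0.001, -0.834], [0.834, -0.0, 0.551], [0.0, -1.0, -0.001]]
contact_force: [-0.2, 0.6, -0.5]
gripper_width: -0.0
```

```bash
python3 snap.py b2
```

```text
22.15 [0.55668172 0.04420456 0.02235421] 9.122743690693782e-05 [ 0.13081656 -0.32859447 -0.63511348]
```

View pics/b2s.png

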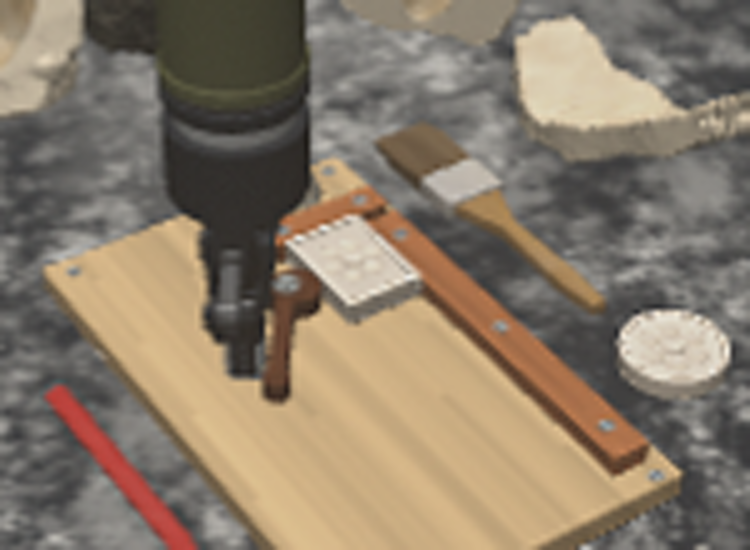

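View pics/b2.png

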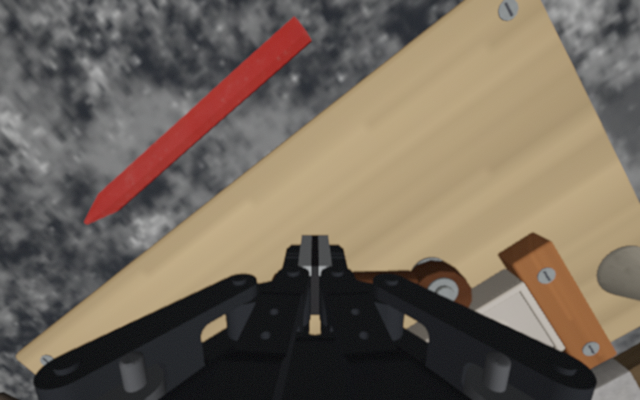

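The lever follows. I'll continue toward the stop.

Emit:
carry_out(steps=[[[4.6, -4.9, 0, 0, 0, 6, 255], [5.1, -4.4, 0, 0, 0, 6, 255], [5.6, -3.8, 0, 0, 0, 6, 255], [3, -1.6, 0, 0, 0, 3, 255], [0, 0, 0, 0, 0, 0, 255]]])

```text
t: 22.75
tool_pos: [0.5728, 0.0314, 0.022]
eef_rot: [[0.214, -0.004, -0.977], [0.977, 0.001, 0.214], [0.0, -1.0, 0.004]]
contact_force: [-4.2, 2.1, 2.4]
gripper_width: -0.0001
```

Emit:
carry_out(steps=[[[1.5, -0.8, 0, 0, 0, 1.5, 255], [1.5, -0.7, 0, 0, 0, 1.5, 255], [0, 0, 0, 0, 0, 0, 255]]])

```text
t: 23.05
tool_pos: [0.5757, 0.0298, 0.022]
eef_rot: [[0.162, -0.004, -0.987], [0.987, 0.0, 0.162], [-0.0, -1.0, 0.004]]
contact_force: [-4.7, 2.2, 1.9]
gripper_width: 0.0
```

Emit:
carry_out(steps=[[[1.5, -0.5, 0, 0, 0, 1.5, 255], [1.5, -0.4, 0, 0, 0, 1.5, 255], [0, 0, 0, 0, 0, 0, 255]]])

```text
t: 23.35
tool_pos: [0.5781, 0.0285, 0.022]
eef_rot: [[0.111, -0.005, -0.994], [0.994, -0.001, 0.111], [-0.001, -1.0, 0.005]]
contact_force: [-5.1, 1.1, 2.8]
gripper_width: 0.0001
```

```bash
python3 snap.py b3
```

```text
23.4 [0.57813168 0.02852932 0.02198136] 0.00037884082859334793 [-5.89204718  1.57290994  2.44098786]
```

View pics/b3s.png

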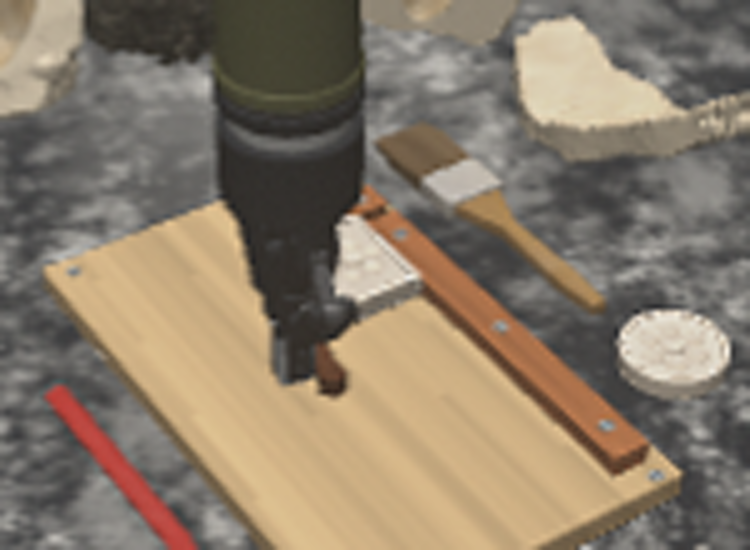

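The cam is bearing at about 5 N. I'll push on to the stop in small steps.

Emit:
carry_out(steps=[[[1, -0.2, 0, 0, 0, 0, 255], [1, -0.2, 0, 0, 0, 0, 255], [0, 0, 0, 0, 0, 0, 255]]])

```text
t: 23.8
tool_pos: [0.5796, 0.0281, 0.0219]
eef_rot: [[0.111, -0.006, -0.994], [0.994, -0.001, 0.111], [-0.002, -1.0, 0.006]]
contact_force: [-6.7, 2.1, 3.8]
gripper_width: 0.0002
```

Emit:
carry_out(steps=[[[1, -0.1, 0, 0, 0, 0, 255], [1, -0.1, 0, 0, 0, 0, 255], [0, 0, 0, 0, 0, 0, 255]]])

```text
t: 24.1
tool_pos: [0.5811, 0.0277, 0.0218]
eef_rot: [[0.111, -0.007, -0.994], [0.994, -0.001, 0.111], [-0.002, -1.0, 0.007]]
contact_force: [-8.0, 1.4, 4.5]
gripper_width: 0.0
```

Emit:
carry_out(steps=[[[1, -0.1, 0, 0, 0, 0, 255], [1, -0.1, 0, 0, 0, 0, 255], [0, 0, 0, 0, 0, 0, 255]]])

```text
t: 24.4
tool_pos: [0.5819, 0.0275, 0.0218]
eef_rot: [[0.111, -0.009, -0.994], [0.994, -0.002, 0.111], [-0.003, -1.0, 0.009]]
contact_force: [-9.4, 1.2, 6.6]
gripper_width: -0.0002
```

Emit:
carry_out(steps=[[[1, -0.1, 0, 0, 0, 0, 255], [1, -0.1, 0, 0, 0, 0, 255], [0, 0, 0, 0, 0, 0, 255]]])

```text
t: 24.7
tool_pos: [0.582, 0.0275, 0.0217]
eef_rot: [[0.11, -0.012, -0.994], [0.994, -0.002, 0.11], [-0.003, -1.0, 0.012]]
contact_force: [-13.3, 1.5, 9.8]
gripper_width: 0.0
```

Emit:
carry_out(steps=[[[1, -0.1, 0, 0, 0, 0, 255], [1, -0.1, 0, 0, 0, 0, 255], [0, 0, 0, 0, 0, 0, 255]]])

```text
t: 25.0
tool_pos: [0.5821, 0.0274, 0.0216]
eef_rot: [[0.11, -0.016, -0.994], [0.994, -0.003, 0.11], [-0.004, -1.0, 0.015]]
contact_force: [-16.0, 2.7, 11.4]
gripper_width: -0.0
```

The lever is at its stop: the pusher no longer advances and the force is climbing. I'll back off, lift, and check.

Emit:
carry_out(steps=[[[-4, 0.4, 0, 0, 0, 0, 255], [-4, 0.4, 0, 0, 0, 0, 255], [-6, 0.6, 0, 0, 0, 0, 255], [-6, 0.6, 0, 0, 0, 0, 255], [0, 0, 15, 0, 0, 0, 255], [0, 0, 25, 0, 0, 0, 255], [0, -5, 30, 0, 0, 0, 255], [-5, -10, 30, 0, 0, 0, 255], [-5, -10, 30, 0, 0, 0, 255], [-5, -10, 30, 0, 0, 0, 255], [-5, -10, 20, 0, 0, 0, 255], [-5, -10, 0, 0, 0, 0, 255], [-5, -10, 0, 0, 0, 0, 255], [0, 0, 0, 0, 0, 0, 255], [0, 0, 0, 0, 0, 0, 255]]])

```text
t: 26.5
tool_pos: [0.5404, -0.0362, 0.2015]
eef_rot: [[0.111, -0.002, -0.994], [0.994, 0.0, 0.111], [0.0, -1.0, 0.002]]
contact_force: [0.6, 0.6, 0.8]
gripper_width: 0.0003
```

```bash
python3 snap.py c1
python3 - <<'E'
from h import *
im=cv2.imread("pics/c1.png")[:,:,::-1]
crop(im,300,120,190,140,4,"pics/c1c.png")
E
```

```text
26.55 [ 0.54066428 -0.03561478  0.20158098] -0.00021560219427182003 [-0.41465736 -0.08983052 -0.35526869]
```

View pics/c1.png

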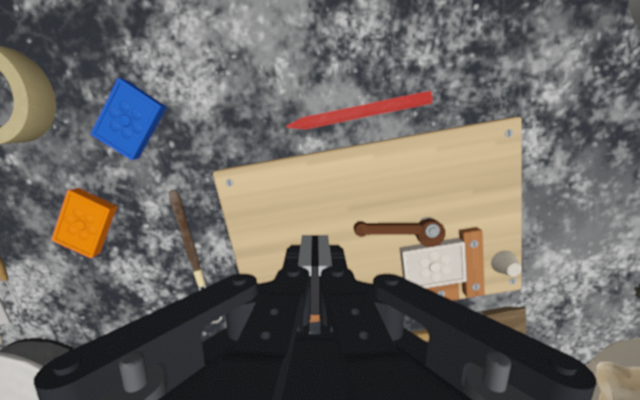

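View pics/c1s.png

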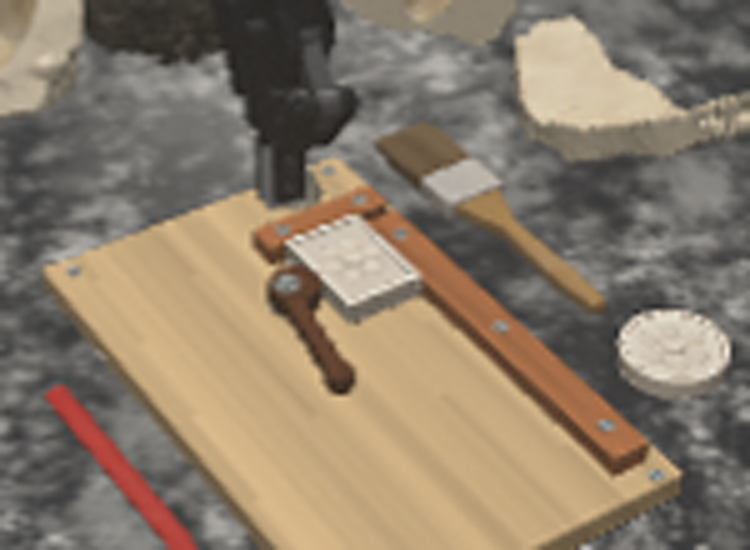

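View pics/c1t.png

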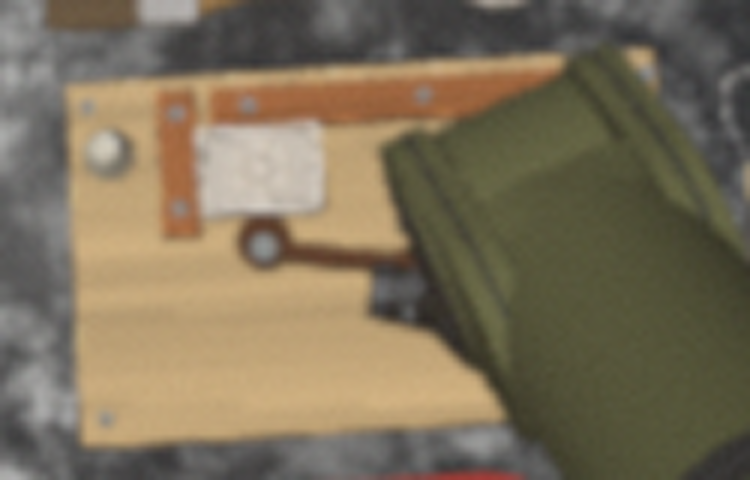

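View pics/c1c.png

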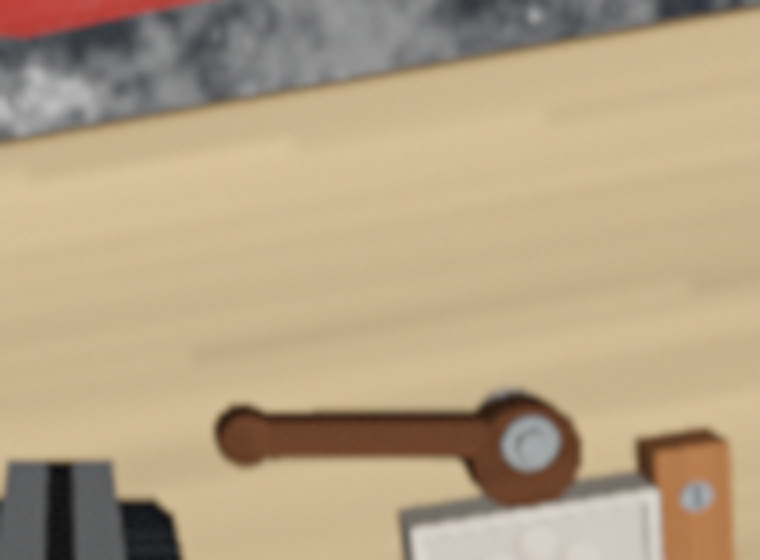

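Run:
```python
from h import *
c=calibration("wrist")
he=unproj(c,np.array([245,435])/4+[300,120],.034)[0];pv=unproj(c,np.array([531,443])/4+[300,120],.036)[0]
for y in(.0635,.066): print(np.degrees(np.arctan2(*(he-pv)[1::-1])-y)%360)
# board front edge direction, z=.018
e=unproj(c,np.array([[0,143],[755,10]])/4+[300,120],.018); d=e[0]-e[1]; print("front edge dir +90 =yaw",np.degrees(np.arctan2(d[1],d[0]))+90, np.linalg.norm(he-pv))
# tile front edge (top) direction
e=unproj(c,np.array([[405,512],[655,477]])/4+[300,120],.034); d=e[0]-e[1]; print("tile yaw",np.degrees(np.arctan2(d[1],d[0]))+90)
```

```text
258.9144409778663
258.7712015290836
front edge dir +90 =yaw 3.7155214966066126 0.0785521098527055
tile yaw 2.3620039759554032
```

The lever reads about 259° against 260° at its stop. The tile yaw reading comes from a short edge, so I'll take a closer, unobstructed look at the seat.

Emit:
carry_out(steps=[[[20, 18, -5, 0, 0, 0, 255], [20, 18, -10, 0, 0, 0, 255], [20, 18, -10, 0, 0, 0, 255], [20, 18, -10, 0, 0, 0, 255], [20, 18, -10, 0, 0, 0, 255], [20, 10, -5, 0, 0, 0, 255], [0, 0, 0, 0, 0, 0, 255], [0, 0, 0, 0, 0, 0, 255]]])

```text
t: 27.45
tool_pos: [0.6604, 0.0644, 0.1515]
eef_rot: [[0.11, -0.001, -0.994], [0.994, -0.0, 0.11], [-0.0, -1.0, 0.001]]
contact_force: [-0.5, -0.5, 0.7]
gripper_width: -0.0
```

```bash
python3 snap.py c2
```

```text
27.5 [0.66011309 0.06358905 0.15189545] -0.0002853944748378367 [ 0.57454237 -0.23980134 -0.214446  ]
```

View pics/c2.png

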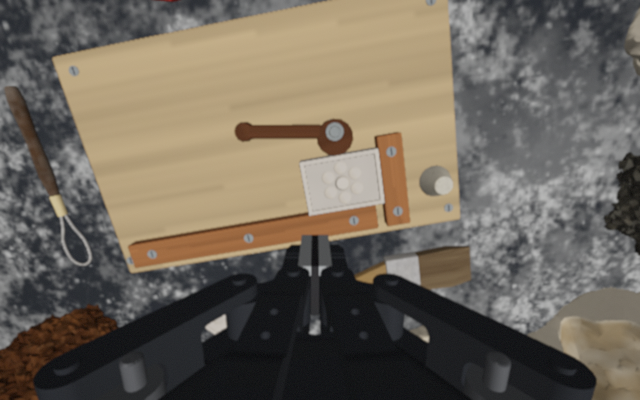

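Run:
```python
from h import *
im=cv2.imread("pics/c2.png")[:,:,::-1]
crop(im,290,110,130,125,6,"pics/c2c.png")
```

```text
(no output)
```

View pics/c2c.png

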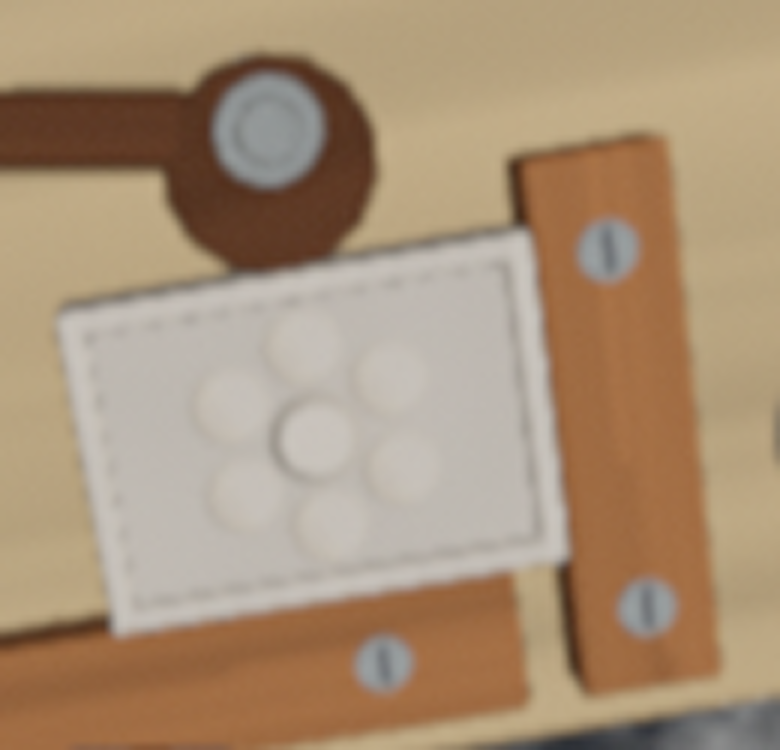

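Run:
```python
from h import *
c=calibration("wrist");o=[290,110]
tile=np.array([[25,35,34],[25,-35,34],[-25,-35,34],[-25,35,34]])/1e3
tw=np.array([[568,562],[116,634],[60,308],[526,230]])/6+o
r=least_squares(lambda q:(proj(c,b2w(q,tile))-tw).ravel(),[.65,.08,0.06]);print(r.x,np.round(r.fun,1))
# side stop top corners x 0..84,y 100..122 z32 ; full
st=np.array([[0,100,32],[0,122,32],[84,122,32],[84,100,32]])/1e3
sw=np.array([[522,158],[658,135],[718,672],[588,693]])/6+o
r2=least_squares(lambda q:(proj(c,b2w(q,st))-sw).ravel(),[.62,.02,0.06]);b=r2.x;print(b,np.round(r2.fun,1))
d=r.x-b;co,s=np.cos(b[2]),np.sin(b[2]);print("tile in board mm (want 35,65)",1e3*(co*d[0]+s*d[1]),1e3*(-s*d[0]+co*d[1]),"dyaw",d[2])
```

```text
[0.65165921 0.08857355 0.0561254 ] [ 0.2 -0.3 -0.5 -0.1 -0.9  0.4  1.1  0. ]
[0.62131669 0.02058808 0.07123265] [-1.5 -0.2  1.3 -1.1  1.   0.5 -0.8  1.1]
tile in board mm (want 35,65) 35.10426419412283 65.65351318360999 dyaw -0.015107250303005672
```

```bash
python3 -c "
from rig import *
print(close_job()); print(state()['t'])"
```

```text
the job is handed in; nothing more can be done
None
the job is handed in; nothing more can be done
```

The rosette tile is seated in the corner and the cam lever is at its stop. I handed the job in at about 27.5 s of the 58 s, with the arm clear of everything.

**What I did**
- I pushed the white tile square against the back fence with two spread fingers until the force reached about 5.5 N.
- I then slid it along the fence into the side stop, to about 4.5 N.
- I swung the cam lever with shut fingers until it stopped moving. The push was about 16 N along the board then, and I backed off straight after.

**Last checks**

| Check | Measured | Target |
|---|---|---|
| Tile position in the board frame | (35.1, 65.7) mm | (35, 65) mm |
| Handle direction | about 259° | 260° |

In the close-up the tile lies flush on fence and stop, with the cam touching its front edge. Nothing else looked moved in the pictures.

**What disagreed**
- The camera fits put the tile's turn relative to the board at -0.015 rad, and one coarse edge reading gave -1.4°. I put this down to reading pixels on short edges.
- The first overview fit placed the board about 3 mm off the wrist camera's fit. The contact positions agreed with the wrist camera.
- I first turned the wrist the wrong way and joint 7 reached 2.64 of its 2.66 limit, so I turned it back before sliding the tile.

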